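# Press a new bearing bushing into the food-processor base and lock it

### The job

Fit the new bright bronze bushing into the bore of the red food-processor base: press it down gently but fully home, until its shoulder sits flush on the aluminium top, never pushing down harder than about 25 N. Then slide the retaining fork, the one with the yellow tab, fully shut over the shoulder and let go. Leave the old black bushing and everything else where it is.

Things in the scene. Friction and masses are not known exactly. Their poses are not given: they have to be found in the camera images.
- bush: New bright bronze bushing, one solid round part, 0.15-0.3 kg, 60 mm tall, standing upright (z up) on its spigot on the wooden chopping board. From below: spigot 24 mm dia, 30 mm long, its foot tapered to 18 mm dia over 4 mm; shoulder 44 mm dia, 6 mm thick; grip collar 22 mm dia, 24 mm tall, flat top with a dark spot. Origin: centre of the spigot's foot.
- shoulder (a point): Centre of the underside of the bushing's shoulder, 30 mm above the foot of the spigot; fully home it lies at the point 'bore'.
- bore (a point): Centre of the bore's mouth in the flat aluminium top, 94 mm above the worktop. Vertical bore, 25.5 mm dia, 2 mm chamfer. The spigot slides in freely until its foot meets a tight black liner ring, 12 to 17 mm down (differs each time), which it must drive ahead of it to 30 mm depth, with about 17 N throughout; the ring stays where it is pushed. Axes turn with the base: x from the bore towards the fork's tab, z up.
- base: Fixed black foot plate, 170 by 150 mm, under the red food-processor motor base (150 by 130 mm, aluminium top). Origin under its centre, on the worktop; its x axis is that of 'bore', which lies at x = -25 mm.
- motor (a joint): How far the motor base has sunk on its rubber feet, in m: 0 unloaded, 1 mm for each 5 N of downward push; it springs back when let go. So the bore gives way while the bushing is driven in.
- fork (a joint): Travel of the steel retaining fork in m: 0 to 0.006 as found (open), 0.030 fully shut at its stop. Slides towards -x of 'bore' with about 3 N friction, stays where left. Its two prongs, 4 mm thick, 26 mm apart, undersides 8 mm above the aluminium top, pass either side of the collar, 2 mm above a seated shoulder; a proud shoulder blocks them.
- tab (a point): Centre of the top of the fork's yellow upright tab: 10 mm thick along x of 'bore', 24 mm wide, 26 mm tall, its top 38 mm above the aluminium top, 74 mm from the bore's axis (+x) with the fork at 0. Push its far side or pinch it. Two guide rails 13 mm high flank the fork, 28 mm either side of its centre line.
- worn: the old worn bushing, same shape and size as the new one but almost black; to be left alone. Origin at the centre of its underside
- coupling: white plastic drive coupling, 38 mm across, 40 mm tall, standing on the chopping board; origin under its centre
- screwdriver: red-handled screwdriver, about 200 mm, lying on the worktop; origin under its middle
- mug: white mug, 80 mm across, 90 mm tall; origin under its centre
- soap: yellow soap bottle, 60 mm across, 120 mm tall; origin under its centre
- jar: glass jar with a steel lid, 72 mm across, 90 mm tall; origin under its centre
- bowl: glass bowl, 130 mm across, 75 mm tall; origin under its centre
- spoon: wooden spoon, about 240 mm, lying on the worktop; origin under its middle

How it is judged:
By the outcome, as a careful person would: the job done as asked, in the order asked, and still so for the second after the job is handed in, with the robot touching nothing.
It also fails if it takes over 56 s, if anything falls off the work surface, if the arm or the gripper's body presses on something with over 40 N, if the wrist force passes 120 N, or if a joint passes its speed limit or range.

### The arm

A 6-joint arm with a two-finger parallel gripper is mounted at the origin on the work surface. World frame = base frame: x ahead of the robot, y to its left, z up, the work surface at z = 0. Lengths are in m, angles in rad, forces in N, time in s.
With the tool pointing down it reaches from about 0.275 to 0.75 m from the base axis. Payload 10.2 kg.
Tool frame: the origin (TCP) lies midway between the tips of the shut fingers; the grasp point (between the pads) lies 19 mm behind it (env.hold_point_z is the distance from the TCP to the grasp point, in m); x points along the fingers, z is the direction in which the jaws open and shut, and the axes are right-handed (so a half turn about x gives the same grasp; the last joint's range is limited). The gripper opens to 85 mm and grips with 20 to 120 N. Pads are 22 mm wide; open, the fingers measure 114 mm over their backs; the gripper's body (76 mm by 85 mm) begins 54 mm behind the grasp point. The pads swing forward as they close: fully open they stand 13 mm farther back than shut.
Start: joints at [1.106, 0.313, 1.498, -0, 1.331, -0.223], TCP at [0.126, 0.51, 0.231] pointing down, gripper open.
Joint ranges: [-2.94, 2.94], [-0.97, 2.17], [0.19, 2.56], [-1.23, 4.37], [0.02, 3.11], [-2.88, 2.88]. Speed limits (rad/s): [2.39, 2.39, 3.01, 3.14, 3.14, 3.14].

### API

Orientations are given as a unit quaternion [x, y, z, w].
In Python, from bench import env, kinematics, monitor, eyes, job gives the robot as it stands. The module is installed in compiled form; this text tells all that it offers. Calls block until the motion is done:
- env.reach(position, orientation): joint-space move of the TCP to a pose.
- env.movel(position, velocity=0.15, frame=None, guard=None): straight line of the TCP; frame=None keeps the orientation; velocity is the mean speed in m/s. With guard (N) it stops when the force on the tool has changed by that much, and returns True; else False.
- env.set_joints(angles): joint-space move.
- env.release() and env.close_gripper(effort=None): open the fingers fully, or close them until they stop; effort is the grip in N (None keeps the last).
- env.hold(seconds).
- kinematics.ik(position, orientation): joint angles nearest the present ones, or None.
- monitor.sense(): the state.
- eyes.grab_frame(name): name is "scene" or "top"; returns a dict with "frame" (384x512x3 uint8, red, green, blue), "mtx" (3x3 intrinsics, pixels), "k1" (the pictures are not rectified: a ray, as slopes to the right and down, at radius r is drawn at 1 + k1 r^2 times it, then the intrinsics apply), "view" (4x4, takes a point from world to camera coordinates). Camera axes: x right, y down, z forward; pixel columns grow to the right and rows downward; lengths in m; the calibration is good to about 2 mm. A picture is of the moment at which its call begins. There is no depth.
A pose or a line that the arm cannot do raises env.MotionError and nothing moves.
- job.hand_in(): hands the job in, once; it reports no verdict.
The state is a dict: "clock": time; "joints": joint angles; "qvel": joint speeds; "joint_efforts": joint torques, N m; "position": TCP position; "ee_rot": TCP orientation; "contact_force": force on the tool from outside, world axes, zero at the start; "ft_torque": the same for the moment, N m; "finger_gap": opening from 0.0 (shut) to 1.0 (fully open).
Only numpy, scipy, OpenCV 4.12 (cv2) and the standard library are available. Lean on these libraries where they do the work, as an engineer would, in place of code of your own. Each camera call takes 0.05 s, during which the arm holds its last target. There are 200 camera calls.

## Working session

There is one attempt and no reset: what is moved stays moved. The work goes in short steps, each a Python script; the robot and the scene stay as the last script left them, time stands still between calls to the robot, and variables do not carry over. Pictures are saved under pics/ and viewed, about 8 in all and at most 12, crops included, and the job is handed in when it is done.

```bash
mkdir -p pics; cat > h.py <<'E'
import numpy as np, cv2
from bench import env,kinematics,monitor,eyes,job
def grab(n,fn=None):
    d=eyes.grab_frame(n)
    if fn: cv2.imwrite('pics/'+fn,cv2.cvtColor(d['frame'],cv2.COLOR_RGB2BGR))
    return d
def ray(d,u,v):
    K=np.array(d['mtx']);k=d['k1'];V=np.array(d['view'])
    p=cv2.undistortPoints(np.array([[[u,v]]],float),K,np.array([k,0,0,0.]))[0,0]
    R=V[:3,:3];o=-R.T@V[:3,3];r=R.T@np.array([p[0],p[1],1]);return o,r/np.linalg.norm(r)
def onz(d,u,v,z):
    o,r=ray(d,u,v);return o+r*(z-o[2])/r[2]
def proj(d,P):
    V=np.array(d['view']);rv=cv2.Rodrigues(V[:3,:3])[0]
    return cv2.projectPoints(np.array(P,float).reshape(-1,3),rv,V[:3,3],np.array(d['mtx']),np.array([d['k1'],0,0,0.]))[0].reshape(-1,2)
E
python3 - <<'E'
from h import *
for n in('top','scene'):
    d=grab(n,n+'1.png');print(n,d['mtx'],d['k1'],ray(d,256,192))
s=monitor.sense();print(s['clock'],s['ee_rot'],s['contact_force'],env.hold_point_z)
a=[cv2.resize(cv2.imread('pics/%s1.png'%n),None,fx=1.5,fy=1.5) for n in('top','scene')]
for n,i in zip(('top','scene'),a): cv2.imwrite('pics/%s1b.png'%n,i)
E
```

```text
top [[492.77393205   0.         262.66935553]
 [  0.         492.77393205 198.79754083]
 [  0.           0.           1.        ]] -0.1937899620589737 (array([ 0.42450968, -0.06836598,  1.77838712]), array([ 0.07756875,  0.03646909, -0.99631978]))
scene [[473.86215009   0.         250.1059694 ]
 [  0.         473.86215009 194.43632931]
 [  0.           0.           1.        ]] 0.016838360471607198 (array([1.39637585, 0.19752307, 1.26608908]), array([-0.57694653, -0.14796755, -0.80326727]))
0.1 [-0.43621523  0.55702305  0.43586848  0.55629152] [-0.47484365  0.40810567 -0.59591359] 0.0187
```

View pics/top1b.png

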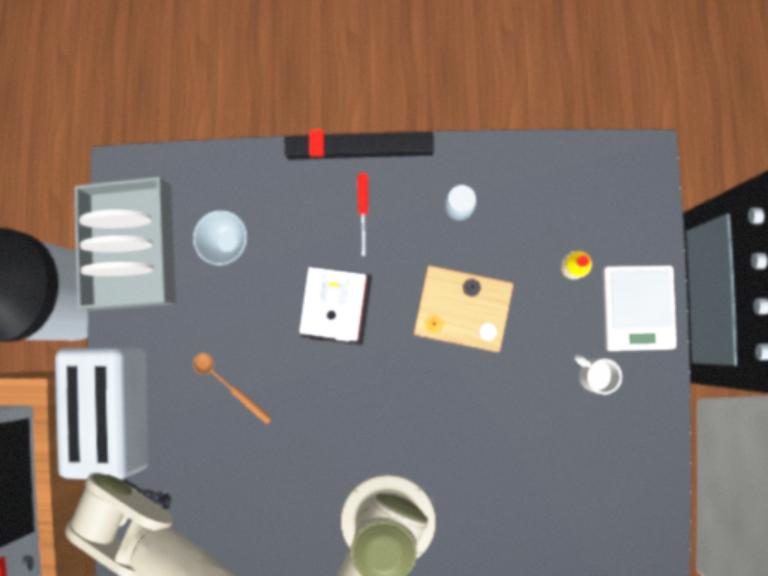

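View pics/scene1b.png

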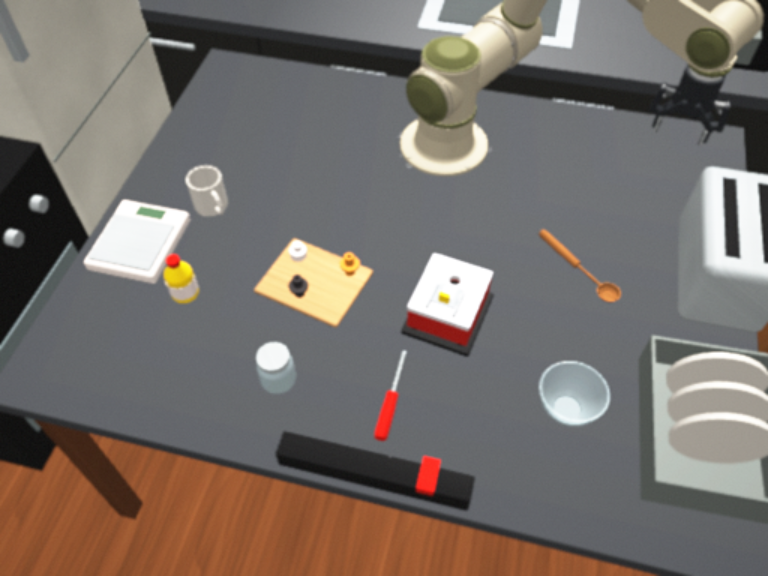

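```bash
python3 - <<'E'
from h import *
from scipy import ndimage as nd
T=grab('top');S=grab('scene')
def crop(d,u,v,w,h,f):
    i=cv2.cvtColor(d['frame'],cv2.COLOR_RGB2BGR)[v-h:v+h,u-w:u+w];return cv2.resize(i,None,fx=f,fy=f,interpolation=cv2.INTER_CUBIC)
a=np.hstack([crop(T,222,200,25,25,8),crop(S,300,195,25,25,8)])
b=np.hstack([crop(T,290,216,25,18,8),crop(S,233,175,25,18,8)])
cv2.imwrite('pics/crops.png',np.vstack([a,b])) 
def tri(a,b):
    (o1,r1),(o2,r2)=ray(T,*a),ray(S,*b)
    s=np.linalg.lstsq(np.c_[r1,-r2],o2-o1,rcond=None)[0];p,q=o1+s[0]*r1,o2+s[1]*r2
    return (p+q)/2,np.linalg.norm(p-q)
def blob(d,win,f):
    u0,u1,v0,v1=win;im=d['frame'][v0:v1,u0:u1];hsv=cv2.cvtColor(im,cv2.COLOR_RGB2HSV).astype(int)
    m=f(hsv[...,0],hsv[...,1],hsv[...,2]);l,n=nd.label(m)
    if not n:return None
    k=1+np.argmax(nd.sum(m,l,range(1,n+1)));y,x=np.nonzero(l==k)
    return np.array([x.mean()+u0,y.mean()+v0]),len(x),(x.min()+u0,x.max()+u0,y.min()+v0,y.max()+v0)
yel=lambda h,s,v:(h>20)&(h<36)&(s>110)&(v>120)
org=lambda h,s,v:(h>8)&(h<24)&(s>170)&(v>100)
drk=lambda h,s,v:(v<90)
wht=lambda h,s,v:(s<40)&(v>150)
R={}
for n,d,w in(('tab',(yel,),((205,240,180,202),(285,312,188,206))),('bush',(org,),((278,302,205,228),(222,244,162,188))),('bore',(drk,),((212,230,202,218),(294,312,180,193)))):
    t=blob(T,w[0],d[0]);s=blob(S,w[1],d[0]);print(n,t,s)
    if t and s: print('  tri',tri(t[0],s[0]),'z.094',onz(T,*t[0],.094),onz(S,*s[0],.094))
print(blob(T,(195,250,172,235),wht),blob(S,(265,335,165,230),wht))
E
```

```text
tab (array([222.25, 189.  ]), 12, (np.int64(220), np.int64(225), np.int64(188), np.int64(190))) (array([295.68421053, 197.97368421]), 38, (np.int64(293), np.int64(299), np.int64(195), np.int64(201)))
  tri (array([0.56654649, 0.10654174, 0.12020573]), np.float64(1.6536409738201842e-05)) z.094 [0.56878942 0.1093142  0.094     ] [0.54757113 0.10445289 0.094     ]
bush (array([289.        , 214.90909091]), 11, (np.int64(288), np.int64(290), np.int64(213), np.int64(217))) (array([232.43636364, 173.90909091]), 55, (np.int64(229), np.int64(236), np.int64(170), np.int64(178)))
  tri (array([ 0.47541885, -0.11835969,  0.05744299]), np.float64(0.0011836712548309674)) z.094 [ 0.47450049 -0.11785394  0.094     ] [ 0.50312935 -0.10824945  0.094     ]
bore (array([220.38461538, 209.61538462]), 13, (np.int64(219), np.int64(222), np.int64(208), np.int64(211))) (array([302.5, 187.5]), 6, (np.int64(301), np.int64(304), np.int64(187), np.int64(188)))
  tri (array([0.49831523, 0.1171483 , 0.08768305]), np.float64(0.0009762485110056076)) z.094 [0.49793677 0.11693289 0.094     ] [0.50327003 0.11711066 0.094     ]
(array([221.11721404, 202.14779162]), 1766, (np.int64(199), np.int64(243), np.int64(178), np.int64(227))) (array([299.83826754, 193.23958333]), 1824, (np.int64(271), np.int64(328), np.int64(168), np.int64(219)))
```

View pics/crops.png

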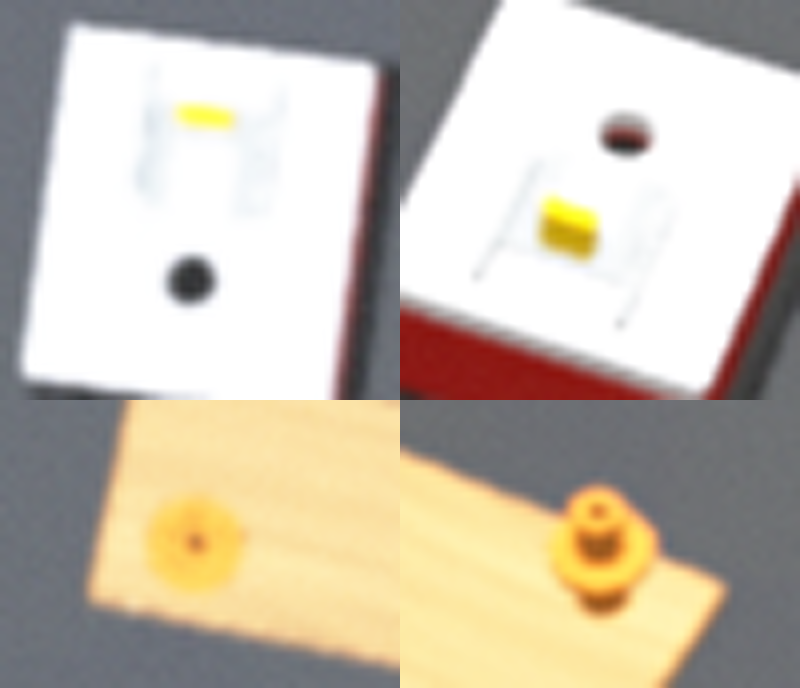

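```bash
cat >> h.py <<'E'
from scipy.spatial.transform import Rotation as Ro
def tri(T,S,a,b):
    (o1,r1),(o2,r2)=ray(T,*a),ray(S,*b)
    s=np.linalg.lstsq(np.c_[r1,-r2],o2-o1,rcond=None)[0];p,q=o1+s[0]*r1,o2+s[1]*r2
    return (p+q)/2,np.linalg.norm(p-q)
def quat(th):  # jaw direction at angle th in the xy plane, tool pointing down
    x=np.array([0,0,-1.]);z=np.array([np.cos(th),np.sin(th),0]);return Ro.from_matrix(np.c_[x,np.cross(z,x),z]).as_quat()
def st(): 
    s=monitor.sense();return np.round(s['clock'],2),np.round(s['position'],4),np.round(s['contact_force'],2),round(s['finger_gap'],3)
E
python3 - <<'E'
from h import *
T=grab('top');S=grab('scene')
P={'bush':((288.9,215.2),(232.3,170.4)),'bore':((220.3,209.56),(302.8,186.3)),'tab':((222.3,189.2),(295.8,196.3))}
Z=dict(bush=.078,bore=.094,tab=.132)
for k,(a,b) in P.items(): print(k,tri(T,S,a,b),onz(T,*a,Z[k]),onz(S,*b,Z[k]))
# aluminium top outline
for d,w in((T,(195,250,172,235)),(S,(260,335,160,230))):
    u0,u1,v0,v1=w;m=(d['frame'][v0:v1,u0:u1].min(2)>150).astype(np.uint8)
    c=max(cv2.findContours(m,0,1)[0],key=cv2.contourArea).reshape(-1,2)
    p=np.array([onz(d,u+u0,v+v0,.094)[:2] for u,v in c])
    r=cv2.minAreaRect((p*1e4).astype(np.float32));print('rect',np.array(r[0])/1e4,np.array(r[1])/1e4,r[2])
# board corner heights: board outline in top
b=onz(T,*P['bush'][0],.078);f=onz(T,*P['bore'][0],.094)
for th0 in(-8.3,):
  for a in(0,90,180,-90):
    for p in(b,f):
      for z in(.06,.25): q=kinematics.ik([p[0],p[1],z],quat(np.radians(th0+a)));print(a,z,None if q is None else np.round(q,2))
E
```

```text
bush (array([ 0.4740579 , -0.11794725,  0.07409191]), np.float64(0.000252671762274501)) [ 0.47397986 -0.11795457  0.078     ] [ 0.47704994 -0.11679099  0.078     ]
bore (array([0.49816457, 0.11718873, 0.0936434 ]), np.float64(0.00014700534353328897)) [0.49813353 0.11722166 0.094     ] [0.49845903 0.11714224 0.094     ]
tab (array([0.56524992, 0.10594956, 0.12673614]), np.float64(0.0005044532088648092)) [0.56485522 0.1051475  0.132     ] [0.5690189  0.10661489 0.132     ]
rect [0.52269712 0.11394829] [0.13678792 0.15895   ] 80.99000549316406
rect [0.52440957 0.11309127] [0.13683234 0.1615823 ] 80.92860412597656
0 0.06 [-0.48  0.45  1.8  -0.    0.89 -0.34]
0 0.25 [-0.48  0.22  1.57 -0.    1.35 -0.34]
0 0.06 [ 0.    0.49  1.74 -0.    0.92  0.15]
0 0.25 [ 0.    0.27  1.51 -0.    1.37  0.15]
90 0.06 [-0.48  0.45  1.8  -0.    0.89 -1.91]
90 0.25 [-0.48  0.22  1.57 -0.    1.35 -1.91]
90 0.06 [ 0.    0.49  1.74 -0.    0.92 -1.42]
90 0.25 [ 0.    0.27  1.51 -0.    1.37 -1.42]
180 0.06 [-0.48  0.45  1.8  -0.    0.89  2.8 ]
180 0.25 [-0.48  0.22  1.57  0.    1.35  2.8 ]
180 0.06 None
180 0.25 None
-90 0.06 [-0.48  0.45  1.8  -0.    0.89  1.23]
-90 0.25 [-0.48  0.22  1.57 -0.    1.35  1.23]
-90 0.06 [ 0.    0.49  1.74 -0.    0.92  1.72]
-90 0.25 [ 0.    0.27  1.51 -0.    1.37  1.72]
```

```bash
python3 - <<'E'
from h import *
b=np.array([.4740,-.1180]);q=quat(np.radians(-9))
env.reach([*b,.14],q);print(st())
env.close_gripper(30);print(st())
env.movel([*b,.09],.1);print(st())
print(env.movel([*b,.066],.015,guard=2),st())
z=monitor.sense()['position'][2]
env.movel([*b,.10],.1)
open('ztop','w').write(str(z))
env.release();print(st())
S=grab('scene','touch.png')
cv2.imwrite('pics/touchb.png',cv2.resize(cv2.imread('pics/touch.png')[110:210,170:300],None,fx=5,fy=5,interpolation=2))
E
```

```text
(np.float64(2.86), array([ 0.4742, -0.1174,  0.1401]), array([ 0.18,  0.23, -0.31]), 0.999)
(np.float64(3.62), array([ 0.474, -0.118,  0.14 ]), array([-1.31,  0.18, -0.23]), 0.001)
(np.float64(4.28), array([ 0.4743, -0.1181,  0.0904]), array([-0.34, -0.24,  0.47]), 0.001)
True (np.float64(5.39), array([ 0.4741, -0.1181,  0.072 ]), array([0.42, 0.53, 5.93]), -0.002)
(np.float64(6.61), array([ 0.474, -0.118,  0.1  ]), array([-0.66,  0.35, -0.24]), 1.004)
```

View pics/touchb.png

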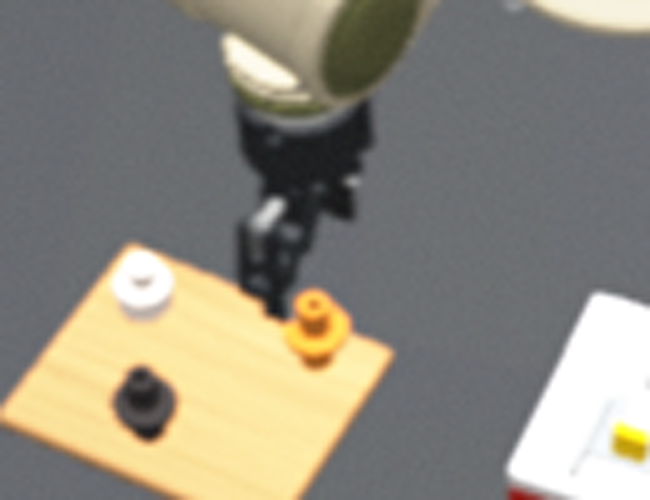

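```bash
python3 - <<'E'
from h import *
b=np.array([.4740,-.1180]);q=quat(np.radians(-9));q2=quat(np.radians(81))
print(env.movel([*b,.052],.06,guard=6),st())
env.close_gripper(20);print(st())
env.release();print(st())
env.movel([*b,.09],.1)
env.reach([*b,.09],q2)
print(env.movel([*b,.050],.06,guard=6),st())
S=grab('scene','g0.png')
env.close_gripper(90);print(st())
env.movel([*b,.058],.04);env.hold(.3);print(st())
env.movel([*b,.17],.15);env.hold(.2);print(st(),monitor.sense()['ft_torque'])
S=grab('scene','g1.png')
cv2.imwrite('pics/g1b.png',np.hstack([cv2.resize(cv2.imread('pics/%s.png'%n)[100:200,190:270],None,fx=5,fy=5,interpolation=2) for n in('g0','g1')]))
E
```

```text
False (np.float64(7.61), array([ 0.4742, -0.1181,  0.0523]), array([0.09, 0.2 , 0.35]), 1.001)
(np.float64(8.21), array([ 0.474 , -0.118 ,  0.0521]), array([-0.3 ,  0.5 ,  1.83]), 0.244)
(np.float64(8.85), array([ 0.474, -0.118,  0.052]), array([0.16, 0.67, 0.3 ]), 1.005)
False (np.float64(11.6), array([ 0.4742, -0.1181,  0.0502]), array([-0.68,  0.37, -0.48]), 0.999)
(np.float64(12.28), array([ 0.4742, -0.1181,  0.0503]), array([-1.53, -0.04,  5.68]), 0.222)
(np.float64(12.92), array([ 0.4739, -0.118 ,  0.0579]), array([ 0.26, -1.11, -1.87]), 0.223)
(np.float64(14.02), array([ 0.4737, -0.1179,  0.1693]), array([ 0.47,  0.13, -2.06]), 0.224) [-0.01567028  0.03200831 -0.009568  ]
```

View pics/g1b.png

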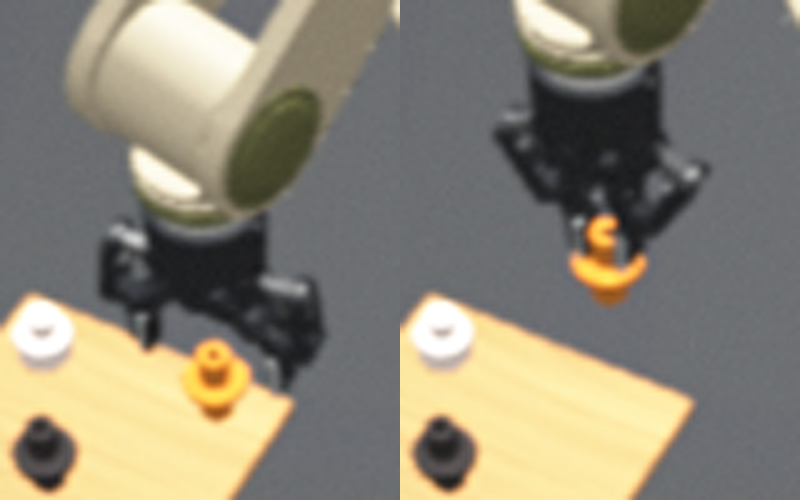

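```bash
python3 - <<'E'
from h import *
f=np.array([.4982,.1175]);q2=quat(np.radians(81))
env.reach([*f,.18],q2)
env.movel([*f,.140],.1);env.hold(.3);print(st())
S=grab('scene','b1.png')
hit=env.movel([*f,.094+.0383-.010],.02,guard=4);env.hold(.2);print(hit,st())
S=grab('scene','b2.png')
cv2.imwrite('pics/b12.png',np.hstack([cv2.resize(cv2.imread('pics/%s.png'%n)[130:220,260:340],None,fx=5,fy=5,interpolation=2) for n in('b1','b2')]))
E
```

```text
(np.float64(15.87), array([0.4984, 0.1175, 0.1404]), array([ 0.51,  0.13, -2.62]), 0.221)
False (np.float64(17.15), array([0.4982, 0.1175, 0.1224]), array([ 0.01, -0.16, -2.61]), 0.224)
```

View pics/b12.png

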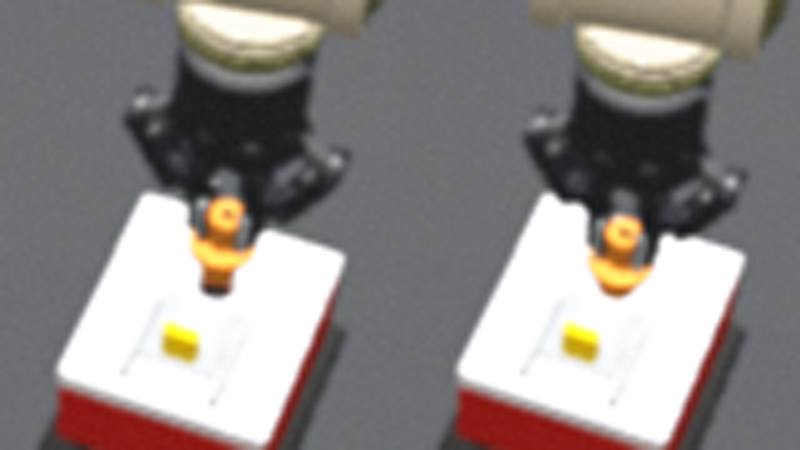

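```bash
python3 - <<'E'
from h import *
f=np.array([.4982,.1175]);F0=-2.6
z=.1223;log=[];peak=0
t0=monitor.sense()['clock']
while z>.0945 and monitor.sense()['clock']-t0<11:
    s=monitor.sense();F=s['contact_force'][2]-F0
    if F>21.5:break
    z-=.001 if F<18.3 else .0004
    env.movel([*f,z],.010,guard=None)
    s=monitor.sense();c=s['contact_force'];F=c[2]-F0
    log.append((round(s['clock'],2),round(z*1e3,1),round(s['position'][2]*1e3,1),round(F,1),round(c[0],1),round(c[1],1)))
    if abs(c[0])+abs(c[1])>12:break
for l in log:print(*l)
env.hold(.2);print(st())
E
```

```text
17.45 121.3 121.3 -0.0 0.1 0.2
17.7 120.3 120.2 -0.8 0.3 -0.1
17.95 119.3 119.2 0.5 -0.3 -0.1
18.2 118.3 118.3 0.5 0.8 0.2
18.45 117.3 117.3 1.4 0.1 -0.3
18.7 116.3 116.3 0.4 0.4 0.2
18.95 115.3 115.5 3.6 -0.7 0.4
19.2 114.3 114.7 7.4 -1.1 -0.4
19.45 113.3 114.0 10.4 -2.5 -0.4
19.7 112.3 113.4 14.2 -2.2 -2.0
19.95 111.3 112.7 15.9 -4.3 -0.5
20.2 110.3 111.7 15.3 -3.4 -0.9
20.45 109.3 110.7 15.6 -3.4 -1.1
20.7 108.3 109.7 15.7 -4.9 -1.2
20.95 107.3 108.7 15.8 -3.9 -0.7
21.2 106.3 107.7 17.2 -3.2 -1.1
21.45 105.3 106.7 17.3 -4.6 -0.9
21.7 104.3 105.7 16.4 -3.3 -1.3
21.95 103.3 104.7 16.8 -4.1 -1.5
22.2 102.3 103.7 17.2 -4.3 -1.4
22.45 101.3 102.7 16.6 -4.3 -1.0
22.7 100.3 101.7 15.5 -4.5 -0.7
22.95 99.3 100.7 16.6 -3.7 -0.4
23.2 98.3 99.7 16.7 -3.3 -0.9
23.45 97.3 98.9 17.8 -4.5 -0.7
23.7 96.3 98.2 22.0 -5.5 -0.9
(np.float64(23.9), array([0.4989, 0.1175, 0.0982]), array([-5.77, -0.59, 19.41]), 0.222)
```

```bash
python3 - <<'E'
from h import *
f=np.array([.4982,.1175]);F0=-2.6;z=.0963
f=f+[.0005,0]
while 1:
    z+=.001 if z<.0993 else .0004
    env.movel([*f,z],.012);s=monitor.sense();F=s['contact_force'][2]-F0
    print(round(z*1e3,1),np.round(s['position']*np.array(1e3),1),round(F,1))
    if F<2.5 or z>.1025:break
env.release();print(st())
env.movel([*f,.19],.15);print(st())
env.close_gripper(30)
E
```

```text
97.3 [498.9 117.5  98.8] 18.6
98.3 [498.9 117.4  99.5] 16.8
99.3 [498.9 117.4 100.2] 13.0
99.7 [498.8 117.5 100.4] 10.9
100.1 [498.8 117.4 100.7] 9.4
100.5 [498.7 117.5 100.9] 7.6
100.9 [498.6 117.5 101.2] 8.5
101.3 [498.6 117.5 101.4] 8.1
101.7 [498.6 117.5 101.6] 6.0
102.1 [498.6 117.5 102. ] 3.4
102.5 [498.6 117.5 102.3] 3.2
102.9 [498.8 117.5 102.8] 0.4
(np.float64(27.56), array([0.4987, 0.1175, 0.1029]), array([-0.25,  0.38,  0.02]), 1.004)
(np.float64(28.29), array([0.4982, 0.1175, 0.1891]), array([-0.14,  0.18, -0.16]), 1.006)
```

```bash
python3 - <<'E'
from h import *
f=np.array([.4985,.1175])
env.movel([*f,.130],.12);env.hold(.1);F0=monitor.sense()['contact_force'][2]
print(st());z=.125
env.movel([*f,z],.03)
while z>.115:
    s=monitor.sense();F=s['contact_force'][2]-F0
    print(round(z*1e3,1),round(s['position'][2]*1e3,2),round(F,1),round((s['position'][2]-.124)*1e3+F/5,2))
    if F>19.5:break
    z-=.001 if F<16 else .0005
    env.movel([*f,z],.01)
env.movel([*f,.19],.15);print(st())
T=grab('top','s_t.png');S=grab('scene','s_s.png')
x=np.array([np.cos(np.radians(-9)),np.sin(np.radians(-9)),0])
p=np.array([.4982,.1175,0])+x*.110
env.reach([p[0],p[1],.19],quat(np.radians(81)));print(st())
S=grab('scene','s_s2.png');T=grab('top','s_t2.png')
r=lambda n,w:cv2.resize(cv2.imread('pics/%s.png'%n)[w[0]:w[1],w[2]:w[3]],(400,300),interpolation=2)
cv2.imwrite('pics/s.png',np.hstack([r('s_s2',(165,225,262,342)),r('s_t2',(172,232,180,260))]))
E
```

```text
(np.float64(29.81), array([0.499 , 0.1175, 0.1309]), array([ 1.05, -0.03, -0.25]), -0.001)
125.0 124.92 1.5 1.23
124.0 124.01 0.3 0.08
123.0 123.31 2.8 -0.14
122.0 122.57 7.3 0.04
121.0 121.95 10.0 -0.05
120.0 121.36 11.8 -0.28
119.0 120.68 15.9 -0.14
118.0 120.0 18.4 -0.32
117.5 119.67 19.9 -0.34
(np.float64(32.76), array([0.498 , 0.1175, 0.1889]), array([ 0.68, -0.56, -0.42]), 0.0)
(np.float64(33.38), array([0.6065, 0.1002, 0.1886]), array([-0.59,  0.37, -0.64]), -0.003)
```

View pics/s.png

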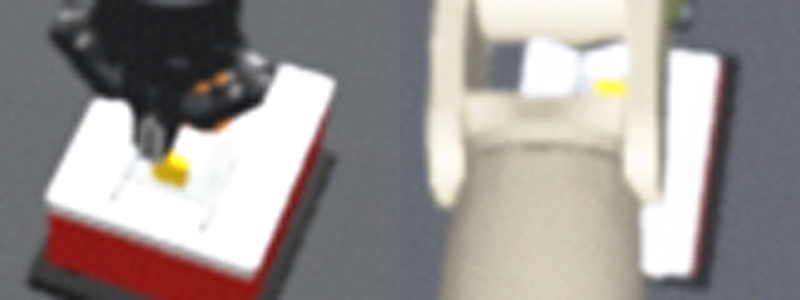

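```bash
python3 - <<'E'
from h import *
x=np.array([np.cos(np.radians(-9)),np.sin(np.radians(-9)),0])
P=lambda d,z:list(np.array([.4982,.1175,z])+x*d)
print(env.movel(P(110,.114) if 0 else P(.110,.114),.1,guard=6),st())
d=.090;env.movel(P(d,.114),.06)
xb=lambda:1e3*((np.array(monitor.sense()['position'])-[.4982,.1175,0])@x)
fx=lambda:np.array(monitor.sense()['contact_force'])@x
print(round(xb(),1),round(fx(),1))
while d>.048:
    d-=.002;env.movel(P(d,.114),.025);a,b=xb(),fx();print(round(d*1e3),round(a,1),round(b,1))
    if b>11:break
    if d<.07 and 0:pass
env.hold(.2);print(st(),round(xb(),1),round(fx(),1))
E
```

```text
False (np.float64(34.38), array([0.6072, 0.1003, 0.1148]), array([-0.31,  0.23, -0.23]), 0.001)
90.2 -1.1
88 88.1 -0.1
86 85.9 0.2
84 83.9 0.2
82 82.1 1.5
80 79.9 1.7
78 77.8 1.7
76 75.8 1.8
74 73.8 1.6
72 71.8 0.4
70 69.8 1.4
68 67.8 1.3
66 65.8 1.3
64 63.8 0.1
62 61.8 0.9
60 59.8 0.6
58 59.2 7.4
56 59.1 17.2
(np.float64(39.32), array([0.5565, 0.1082, 0.1148]), array([16.43, -1.94, -5.45]), 0.001) 59.1 16.5
```

```bash
python3 - <<'E'
from h import *
x=np.array([np.cos(np.radians(-9)),np.sin(np.radians(-9)),0])
P=lambda d,z:list(np.array([.4982,.1175,z])+x*d)
env.movel(P(.085,.114),.08);env.movel(P(.085,.22),.15)
q=kinematics.ik([.126,.51,.231],[-0.43621523,0.55702305,0.43586848,0.55629152])
env.set_joints(q);env.hold(.3);print(st())
T=grab('top','e_t.png');S=grab('scene','e_s.png')
y=None
for d,w in((T,(205,240,180,215)),(S,(285,315,175,206))):
    u0,u1,v0,v1=w;h=cv2.cvtColor(d['frame'][v0:v1,u0:u1],cv2.COLOR_RGB2HSV).astype(int)
    v,u=np.nonzero((h[...,0]>24)&(h[...,0]<36)&(h[...,1]>110)&(h[...,2]>120));print(u.mean()+u0,v.mean()+v0,len(u))
    if d is T: p=onz(d,u.mean()+u0,v.mean()+v0,.132);print('tab',p,(p-[.4982,.1175,0])@x)
r=lambda n,w:cv2.resize(cv2.imread('pics/%s.png'%n)[w[0]:w[1],w[2]:w[3]],(400,300),interpolation=2)
cv2.imwrite('pics/e.png',np.vstack([np.hstack([r('e_s',(165,225,262,342)),r('e_t',(172,232,180,260))]),np.hstack([r('e_s',(130,220,160,280)),r('e_t',(165,240,265,365))])]))
E
```

```text
(np.float64(43.18), array([0.1263, 0.5099, 0.231 ]), array([0.01, 0.12, 0.12]), -0.001)
221.5 196.5 10
tab [0.54030546 0.10824906 0.132     ] 0.043034234284144275
300.27027027027026 188.8108108108108 37
```

View pics/e.png

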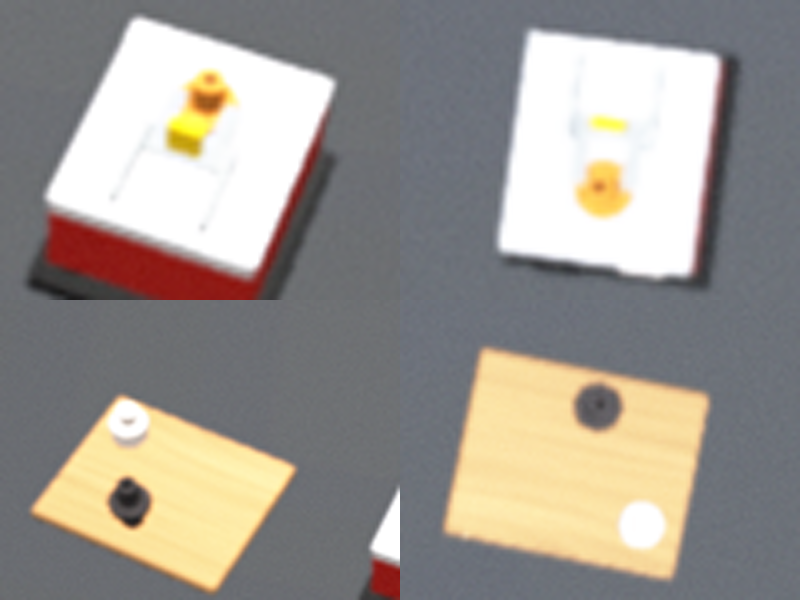

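The bushing is seated with the fork prongs over its shoulder. The tab measures 43 mm from the bore, against 44 mm expected when fully shut, and the other items look undisturbed.

```bash
python3 -c "
from h import *
job.hand_in();print(st())"
```

```text
the job is handed in; nothing more can be done
the job is handed in; nothing more can be done
```

The new bushing is pressed fully home in the bore, the fork is shut over its shoulder, and the arm is clear. I handed the job in at about 43 s on the robot's clock; hand-in gives no verdict.

- **Pressing:** The liner ring pushed back with a steady 15–17 N. The force then rose to a peak reading of about 22 N as the shoulder seated.
- **Seating check:** After letting go I pressed on the collar top with the shut fingers, up to about 20 N. Its height, corrected for the base sinking, was within about 0.3 mm of the seated 124 mm. While I was lifting to unload, before letting go, the readings had suggested it was about 0.5 mm proud. The later press did not show that.
- **Fork:** I pushed the tab about 25 mm to a hard stop, ending at about 17 N. The last pictures put the tab 43 mm from the bore axis, against 44 mm expected, which is within the camera's accuracy. They show the prongs either side of the collar.
- **Other items:** The black bushing and the coupling look undisturbed in the last pictures. I did not look closely at the mug, soap, jar, bowl, spoon or screwdriver at the end, but the arm was never brought near them.

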